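# Sort out the unfilled power modules by weight

## Robot

A 6-joint arm with a two-finger parallel gripper is mounted at the origin on the work surface. World frame = base frame: x ahead of the robot, y to its left, z up, the work surface at z = 0. Lengths are in mm, angles in rad, forces in N, time in s.
With the tool pointing down it reaches from about 275 to 825 mm from the base axis. Payload 4.9 kg.
Tool frame: the origin (TCP) lies at the very end of the fingers, on their centre line; the grasp point (between the pads) lies 19 mm behind it; z points along the fingers, y is the direction in which the jaws open and shut (so a half turn about z gives the same grasp; the last joint's range is limited). The gripper opens to 85 mm and grips with 20 to 120 N. Pads are 22 mm wide; open, the fingers measure 114 mm over their backs; the gripper's body (76 mm by 85 mm) begins 54 mm behind the grasp point. The pads swing forward as they close: fully open they stand 13 mm farther back than shut.
Start: joints at [1.131, 0.326, -0.193, 1.052, 0, 1.437], TCP at [165.575, 524.503, 231.281] pointing down, gripper open.
Joint ranges: [-2.65, 2.65], [-0.97, 1.79], [-1.3, 1.35], [-1.93, 2.1], [-1.47, 1.37], [-3.14, 3.14]. Speed limits (rad/s): [2.57, 2.57, 3.14, 3.14, 3.14, 3.14].

## Interface

Orientations are given as [roll, pitch, yaw] about the fixed x, y, z axes, in that order (R = Rz(yaw) Ry(pitch) Rx(roll)).
In Python, from bench import bot, solve_ik, imaging gives the robot as it stands. Calls block until the motion is done:
- bot.move_ptp(position, orientation): joint-space move of the TCP to a pose.
- bot.movel(position, rot=None, max_speed=150, threshold=None): straight line of the TCP; rot=None keeps the orientation; max_speed is the mean speed in mm/s. With threshold (N) it stops when the force on the tool has changed by that much, and returns True; else False.
- bot.move_j(angles): joint-space move.
- bot.grip(opening, effort=None): opening from 0.0 (shut) to 1.0 (fully open); effort is the grip in N (None keeps the last); returns when the fingers have stopped.
- bot.dwell(seconds).
- solve_ik(position, orientation): joint angles nearest the present ones, or None.
- bot.get_state(): the state.
- imaging.capture(name): name is "scene" or "top" or "wrist"; returns the picture (480x640x3 uint8, blue, green, red); there is no depth.
- imaging.camera_model(name): a dict with "K" (3x3 intrinsics, pixels), "position" and "rotation" of the camera in the world. Camera axes: x right, y up, looking along -z (the intrinsics and any distortion apply to the point x, -y, -z); pixel columns grow to the right and rows downward; lengths in mm; the calibration is good to about 2 mm. A picture is of the moment at which its call begins: read the wrist's pose just before it. camera_model takes no time and is no camera call; for the wrist camera it gives the pose at the moment of the call.
A pose or a line that the arm cannot do raises bot.IKError and nothing moves.
- bot.sign_off(): hands the job in, once; it reports no verdict.
The state is a dict: "t": time; "qpos": joint angles; "joint_velocities": joint speeds; "effort": joint torques, N m; "tcp_pos": TCP position; "orientation": TCP orientation; "contact_force": force on the tool from outside, world axes, zero at the start; "wrist_torque": the same for the moment, N m; "opening": opening from 0.0 (shut) to 1.0 (fully open).
Only numpy, scipy, OpenCV 4.12 (cv2) and the standard library are available. Lean on these libraries where they do the work, as an engineer would, in place of code of your own. Each camera call takes 0.05 s, during which the arm holds its last target.

## Task

The three sealed power modules on the bench mat look the same, but one or two of them missed their resin filling and are much lighter than they should be. Judge each by its weight and set the full ones down in the blue tray and the unfilled ones in the red tray, each upright and flat on the tray floor. Do not drop a module, and leave the other things on the bench where they are.

Things in the scene. Friction and masses are not known exactly. Their poses are not given: they have to be found in the camera images.
- module_a: sealed grey module, 80 (its x) x 56 (y) x 40 mm (z); origin: centre of its underside, z up. Black grip rib along x on top, 60 long, 16 wide (y), 30 mm high, up to z = 70 mm. Stands on the 3 mm mat, long side roughly along world y. Weight central within 3 mm: full 0.56-0.64 kg, unfilled 0.30-0.38 kg; of the three, one or two are unfilled; the letter tells nothing
- module_b: sealed grey module, 80 (its x) x 56 (y) x 40 mm (z); origin: centre of its underside, z up. Black grip rib along x on top, 60 long, 16 wide (y), 30 mm high, up to z = 70 mm. Stands on the 3 mm mat, long side roughly along world y. Weight central within 3 mm: full 0.56-0.64 kg, unfilled 0.30-0.38 kg; of the three, one or two are unfilled; the letter tells nothing
- module_c: sealed grey module, 80 (its x) x 56 (y) x 40 mm (z); origin: centre of its underside, z up. Black grip rib along x on top, 60 long, 16 wide (y), 30 mm high, up to z = 70 mm. Stands on the 3 mm mat, long side roughly along world y. Weight central within 3 mm: full 0.56-0.64 kg, unfilled 0.30-0.38 kg; of the three, one or two are unfilled; the letter tells nothing
- blue_tray: blue open plastic tray for the full modules, fixed on the 3 mm mat, outside 190 (its x) x 130 (y) x 30 mm (z), walls and floor 5 mm; origin: centre of its underside, inner floor 5 mm above. Takes two modules, 45 mm either side of its centre along its x, each with its long side along the tray's y
- red_tray: red open plastic tray for the unfilled modules, fixed on the 3 mm mat, outside 190 (its x) x 130 (y) x 30 mm (z), walls and floor 5 mm; origin: centre of its underside, inner floor 5 mm above. Takes two modules, 45 mm either side of its centre along its x, each with its long side along the tray's y
- tape_roll: bystander, leave alone: yellow roll of tape lying flat, 60 mm across, 22 mm high; origin at the centre of its underside
- flux_jar: bystander, leave alone: small capped jar, 44 mm across, 50 mm high; origin at the centre of its underside
- screwdriver: bystander, leave alone: screwdriver lying down, 170 mm long; origin at the handle-to-blade middle, near the bench
- multimeter: bystander, leave alone: yellow hand multimeter lying flat, 130 x 75 x 35 mm; origin at the centre of its underside
- solder_spool: bystander, leave alone: grey spool standing on its flange, 48 mm across, 40 mm high; origin at the centre of its underside
- screw_bin: bystander, leave alone: small open dark-blue bin, 90 x 70 x 45 mm; origin at the centre of its underside
- wash_bottle: bystander, leave alone: white bottle with a red cap, 52 mm across, 120 mm high; origin at the centre of its underside
Mind the look-alikes: they are no part of the job. Leave any turquoise look-alike of the module_b alone.

How it is judged (in metres and radians):
At the end, for the whole second after the job is handed in: Every module rests upright (within 0.1 rad) and flat on a tray's floor (underside within 12 mm of the tray's underside), its centre within the tray, at rest; each that weighs more than 4.6 N lies in the blue tray and each that weighs less in the red one, carried by the tray alone (((x of module_a in the frame of blue_tray between -0.09 and 0.09 m and y of module_a in the frame of blue_tray between -0.06 and 0.06 m and z of module_a in the frame of blue_tray below 0.012 m and angle between module_a's own z axis and vertical below 0.1 rad and contact force between module_a and blue_tray above 4.6 N) or (x of module_a in the frame of red_tray between -0.09 and 0.09 m and y of module_a in the frame of red_tray between -0.06 and 0.06 m and z of module_a in the frame of red_tray below 0.012 m and angle between module_a's own z axis and vertical below 0.1 rad and contact force between module_a and red_tray between 1.5 and 4.6 N)) and linear speed of each of module_a, module_b, module_c below 0.02 m/s and ((x of module_b in the frame of blue_tray between -0.09 and 0.09 m and y of module_b in the frame of blue_tray between -0.06 and 0.06 m and z of module_b in the frame of blue_tray below 0.012 m and angle between module_b's own z axis and vertical below 0.1 rad and contact force between module_b and blue_tray above 4.6 N) or (x of module_b in the frame of red_tray between -0.09 and 0.09 m and y of module_b in the frame of red_tray between -0.06 and 0.06 m and z of module_b in the frame of red_tray below 0.012 m and angle between module_b's own z axis and vertical below 0.1 rad and contact force between module_b and red_tray between 1.5 and 4.6 N)) and ((x of module_c in the frame of blue_tray between -0.09 and 0.09 m and y of module_c in the frame of blue_tray between -0.06 and 0.06 m and z of module_c in the frame of blue_tray below 0.012 m and angle between module_c's own z axis and vertical below 0.1 rad and contact force between module_c and blue_tray above 4.6 N) or (x of module_c in the frame of red_tray between -0.09 and 0.09 m and y of module_c in the frame of red_tray between -0.06 and 0.06 m and z of module_c in the frame of red_tray below 0.012 m and angle between module_c's own z axis and vertical below 0.1 rad and contact force between module_c and red_tray between 1.5 and 4.6 N))); the robot touches nothing.
It fails at once if a module is dropped (falls freely from more than about 2 cm) ((linear speed of module_a above 0.6 m/s and contact force between the fingers and module_a below 0.2 N) or (linear speed of module_b above 0.6 m/s and contact force between the fingers and module_b below 0.2 N) or (linear speed of module_c above 0.6 m/s and contact force between the fingers and module_c below 0.2 N)).
It fails at once if a bystander is moved by more than 3 cm (distance of any of tape_roll, flux_jar, screwdriver, multimeter, solder_spool, screw_bin, wash_bottle from where it was at the start of the episode above 0.03 m).
It also fails if it takes over 64 s, if anything falls off the work surface, if the arm or the gripper's body presses on something with over 40 N, if the wrist force passes 120 N, or if a joint passes its speed limit or range.

## Working session

There is one attempt and no reset: what is moved stays moved. The work goes in short steps, each a Python script; the robot and the scene stay as the last script left them, time stands still between calls to the robot, and variables do not carry over. Pictures are saved under pics/ and viewed, and the job is handed in when it is done.

```bash
ls; mkdir -p pics
python3 - <<'E'
from bench import bot, solve_ik, imaging
import cv2
for n in ("scene","top","wrist"):
    m=imaging.camera_model(n); print(n,m)
    cv2.imwrite(f"pics/{n}0.png",imaging.capture(n))
print(bot.get_state())
E
```

```text
pics
scene {'K': array([[449.61385249,   0.        , 330.24348923],
       [  0.        , 449.61385249, 240.64214563],
       [  0.        ,   0.        ,   1.        ]]), 'position': array([ 964.84345854, -335.0463575 ,  710.06796403]), 'rotation': array([ 0.67617962, -0.00215046,  0.87270944])}
top {'K': array([[554.55976441,   0.        , 321.1475961 ],
       [  0.        , 554.55976441, 236.7055138 ],
       [  0.        ,   0.        ,   1.        ]]), 'position': array([ 354.38244411,   -1.0394824 , 1021.46473584]), 'rotation': array([ 2.05720660e-01, -5.25631413e-04, -1.66929637e+00])}
wrist {'K': array([[344.96092906,   0.        , 320.14119501],
       [  0.        , 344.96092906, 231.74455264],
       [  0.        ,   0.        ,   1.        ]]), 'position': array([ 94.7085645 , 545.92880628, 371.73995052]), 'rotation': array([-0.2961148 ,  0.00128386,  1.26497899])}
{'t': 0.15, 'qpos': array([ 1.13082197e+00,  3.26806908e-01, -1.93321293e-01,  1.05203264e+00,
        2.77936033e-05,  1.43662565e+00]), 'joint_velocities': array([-0.00106032, -0.00336325,  0.00349577,  0.0009269 , -0.00059885,
        0.00027821]), 'effort': array([ 1.60861955e-04, -4.43706357e+01,  2.62664187e+01,  1.04448581e-02,
       -2.38073908e-04, -5.82950136e-06]), 'tcp_pos': array([165.35984662, 524.09325835, 230.67609828]), 'orientation': array([-3.14024412e+00, -2.10072521e-04,  2.83578882e+00]), 'contact_force': array([ 0.11880925, -0.94610126,  0.3325835 ]), 'wrist_torque': array([0.02271703, 0.03979632, 0.01591426]), 'opening': 1.0065239404650574}
```

View pics/top0.png

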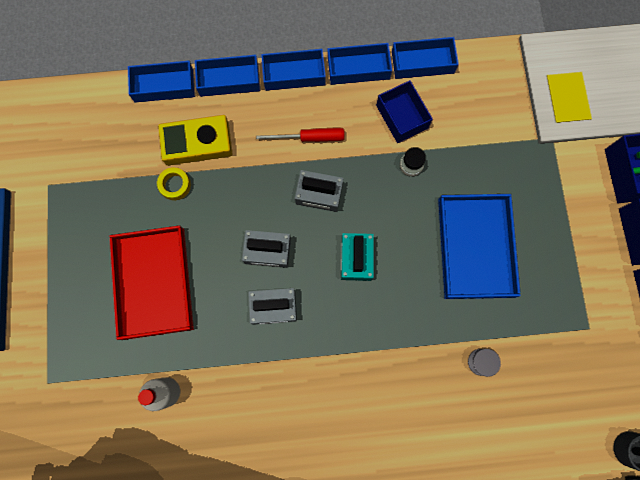

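View pics/scene0.png

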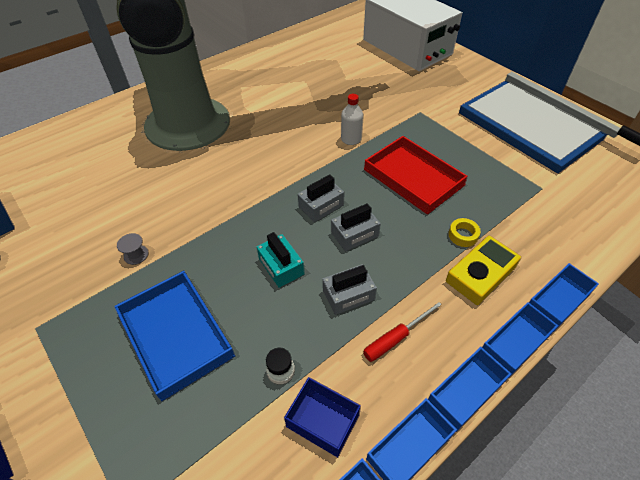

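The top view shows three grey modules with ribs near (320,185), (264,245) and (272,305). The turquoise look-alike is at (358,255), the red tray around (150,282) and the blue tray around (480,246). Next I'll measure positions.

```bash
cat > h.py <<'E'
import numpy as np, cv2
from scipy.spatial.transform import Rotation as R
def rays(m,uv,z):
    uv=np.atleast_2d(np.asarray(uv,float)); K=m["K"]
    d=np.c_[(uv[:,0]-K[0,2])/K[0,0],-(uv[:,1]-K[1,2])/K[1,1],-np.ones(len(uv))]
    rot=np.asarray(m["rotation"])
    Rm=rot if rot.shape==(3,3) else R.from_euler('xyz',rot).as_matrix()
    d=d@Rm.T; p=np.asarray(m["position"])
    return (p+d*((z-p[2])/d[:,2])[:,None])[:,:2]
def rect(pts):
    (c,(w,h),a)=cv2.minAreaRect(pts.astype(np.float32))
    b=cv2.boxPoints((c,(w,h),a)); e1=b[1]-b[0]; e2=b[2]-b[1]
    l=e1 if np.linalg.norm(e1)>np.linalg.norm(e2) else e2
    return np.array(c),max(w,h),min(w,h),np.arctan2(l[1],l[0])%np.pi
def blobs(mask,amin):
    return [c[:,0,:] for c in cv2.findContours(mask,cv2.RETR_EXTERNAL,cv2.CHAIN_APPROX_NONE)[0] if cv2.contourArea(c)>amin]
E
python3 - <<'E'
from bench import bot, imaging
from h import *
for cam in("top","scene"):
    im=cv2.imread(f"pics/{cam}0.png"); m=imaging.camera_model(cam)
    hsv=cv2.cvtColor(im,cv2.COLOR_BGR2HSV); H,S,V=[hsv[...,i].astype(int) for i in range(3)]
    red=((H<6)|(H>174))&(S>150)&(V>90); blue=(H>100)&(H<118)&(S>150)&(V>90)
    print(cam)
    for n,k in(("red",red),("blue",blue)):
        k=cv2.morphologyEx(k.astype(np.uint8)*255,cv2.MORPH_CLOSE,np.ones((7,7)))
        for c in blobs(k,2500):
            print(n,c.mean(0).round(),[np.round(x,3) for x in rect(rays(m,c,33))])
    dark=((V<50)).astype(np.uint8)*255
    grey=((S<60)&(V>95)).astype(np.uint8)*255
    for n,k,z,a in(("rib",dark,73,120),("body",cv2.morphologyEx(grey,cv2.MORPH_CLOSE,np.ones((5,5))),43,250)):
        for c in blobs(k,a):
            u=c.mean(0); q=[np.round(x,3) for x in rect(rays(m,c,z))]
            if q[1]<130: print(n,u.round(),q)
E
```

```text
top
red [148. 282.] [array([509.096, 293.665]), np.float64(190.631), np.float64(129.599), np.float32(0.044)]
blue [479. 246.] [array([ 516.346, -304.904]), np.float64(192.262), np.float64(133.982), np.float32(3.059)]
blue [292.  65.] [array([ 9.04673e+02, -8.28000e-01]), np.float64(640.406), np.float64(60.562), np.float32(1.571)]
rib [630. 449.] [array([ 152.721, -478.035]), np.float64(58.347), np.float64(40.308), np.float32(2.927)]
rib [271. 305.] [array([442.242,  75.7  ]), np.float64(61.621), np.float64(17.909), np.float32(1.535)]
rib [298. 305.] [array([436.357,  30.85 ]), np.float64(52.574), np.float64(11.879), np.float32(3.053)]
rib [265. 245.] [array([545.821,  78.569]), np.float64(62.268), np.float64(20.031), np.float32(1.38)]
rib [289. 255.] [array([527.656,  35.339]), np.float64(57.123), np.float64(25.06), np.float32(2.612)]
rib [358. 254.] [array([515.543, -81.643]), np.float64(62.426), np.float64(16.101), np.float32(2.994)]
rib [326. 201.] [array([612.579, -33.104]), np.float64(96.529), np.float64(47.611), np.float32(1.825)]
rib [319. 185.] [array([644.965, -25.682]), np.
[... 1545 characters left out ...]
([787.015, 148.141]), np.float64(35.377), np.float64(32.311), np.float32(2.254)]
rib [278. 249.] [array([528.279, -88.563]), np.float64(78.43), np.float64(22.857), np.float32(3.008)]
rib [355. 216.] [array([559.22 ,  70.738]), np.float64(71.577), np.float64(36.288), np.float32(1.382)]
rib [320. 187.] [array([456.337,  68.359]), np.float64(73.396), np.float64(38.277), np.float32(1.544)]
rib [630. 135.] [array([773.527, 708.932]), np.float64(57.648), np.float64(43.515), np.float32(0.017)]
rib [436.  33.] [array([182.725, 723.598]), np.float64(118.752), np.float64(38.268), np.float32(1.605)]
body [134. 245.] [array([ 325.927, -278.836]), np.float64(71.732), np.float64(45.203), np.float32(0.49)]
```

Run:
```python
import cv2
im=cv2.imread("pics/top0.png")[150:350,220:400]
cv2.imwrite("pics/crop0.png",cv2.resize(im,(540,600),interpolation=cv2.INTER_NEAREST))
```

```text
(no output)
```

View pics/crop0.png

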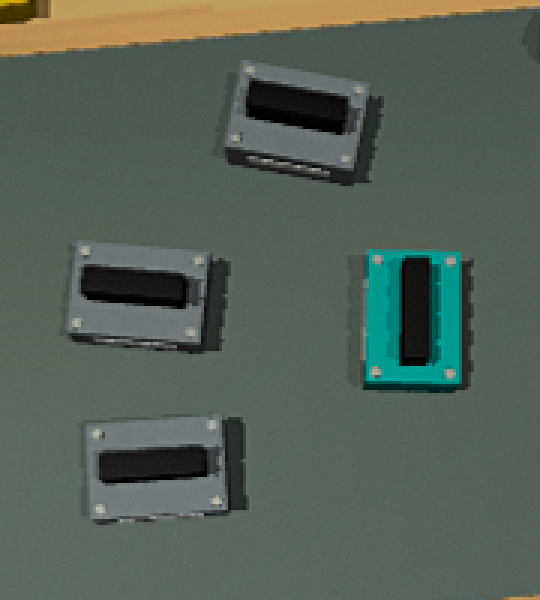

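Each rib mask includes a sliver of the side facing the camera, so I shift those centres by half the excess width. Next I'll go to the farthest module and check the alignment with the wrist camera.

```bash
cat >> h.py <<'E'
from bench import bot, solve_ik, imaging
MODS={"far":(648.3,-25.0,1.274),"mid":(547.8,78.3,1.38),"near":(443.1,75.7,1.535)}
RED=(509.1,293.7,0.044); BLUE=(516.5,-306.5,-0.082)
def slot(t,s):
    return t[0]+s*45*np.cos(t[2]),t[1]+s*45*np.sin(t[2]),t[2]+np.pi/2
def force(n=8):
    f=[]
    for _ in range(n):
        bot.dwell(0.03); f.append(bot.get_state()["contact_force"])
    return np.mean(f,0),np.std(f,0)
def ribs_wrist(name):
    m=imaging.camera_model("wrist"); im=imaging.capture("wrist"); cv2.imwrite(f"pics/{name}.png",im)
    V=im.max(2); k=(V<50).astype(np.uint8)*255
    for c in blobs(k,300):
        q=rect(rays(m,c,73))
        if q[1]<110: print("rib",c.mean(0).round(),[np.round(x,3) for x in q])
E
python3 - <<'E'
from h import *
x,y,a=MODS["far"]
for k in MODS.values():
    for yaw in(k[2],k[2]-np.pi): print(solve_ik([k[0],k[1],160],[np.pi,0,yaw]))
for t in(RED,BLUE):
    for s in(1,-1):
        X,Y,A=slot(t,s); print(solve_ik([X,Y,160],[np.pi,0,A]),solve_ik([X,Y,52],[np.pi,0,A]))
bot.grip(0.6,90)
bot.move_ptp([x,y,170],[np.pi,0,a])
ribs_wrist("w1"); print(force()); s=bot.get_state(); print(s["t"],s["tcp_pos"],s["orientation"],s["opening"])
E
```

```text
[-0.15223141  0.55809968 -0.01486899  0.99782766  0.          1.71536124]
[-0.15223141  0.55809968 -0.01486899  0.99782766  0.         -1.42623141]
[ 0.00857462  0.38976764 -0.29181765  0.88921103  0.          1.77016728]
[ 0.00857462  0.38976764 -0.29181765  0.88921103  0.         -1.37142538]
[ 0.00473744  0.20963603 -0.55107529  0.81008501  0.          1.61133009]
[ 0.00473744  0.20963603 -0.55107529  0.81008501  0.         -1.53026256]
[ 0.37274956  0.52054873 -0.07919072  0.97105688  0.          1.89954589] [ 0.37274956  0.6284996  -0.19612246  0.74617426  0.          1.89954589]
[ 0.42645947  0.38085837 -0.30560735  0.88433061  0.          1.9532558 ] [ 0.42645947  0.50814222 -0.42465134  0.63800276  0.          1.9532558 ]
[-0.61982767  0.54457237 -0.03819717  0.98802679  0.          1.03296866] [-0.61982767  0.64942314 -0.15539767  0.76597552  0.          1.03296866]
[-0.7024454   0.40207947 -0.27260812  0.89610874  0.          0.95035093] [-0.7024454   0.52625513 -0.39095064  0.65359056  0.          0.95035093]
rib [ 22. 181.] [array([458.626,  74.552]), np.float64(56.012), np.float64(38.258), np.float32(1.546)]
rib [143. 130.] [array([557.533,  77.734]), np.float64(58.699), np.float64(27.234), np.float32(1.385)]
(array([-0.29911238, -0.09801975,  0.09133062]), array([0.57079994, 0.30642983, 0.47401126]))
3.5 [648.3252338  -24.62756195 170.06528592] [ 3.14149115e+00 -2.15161973e-05  1.27456447e+00] 0.6002973218449688
```

View pics/w1.png

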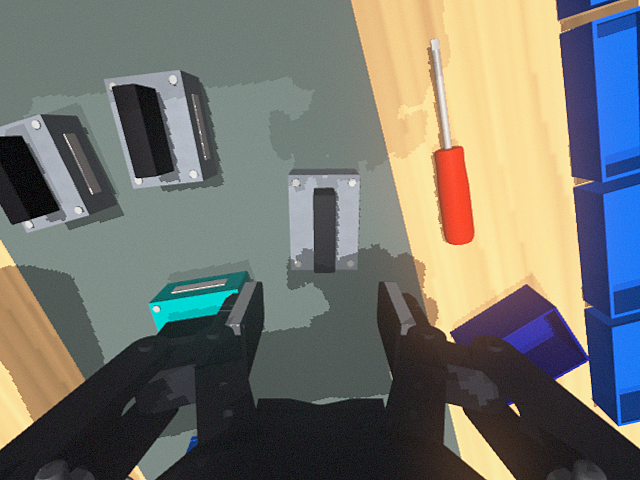

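The wrist view shows the target rib at about (324,230), aligned and centred between the jaws (columns 262 and 380). I'll check its centre by ray, then grasp, lift a little and weigh it.

```bash
cat >> h.py <<'E'
def down(yaw): return [np.pi,0,yaw]
def pick(x,y,a,zup=160):
    f0,s0=force(12)
    bot.movel([x,y,48],down(a),max_speed=120)
    bot.grip(0.0,90)
    s=bot.get_state(); print("closed",s["opening"].round(3),s["tcp_pos"].round(1))
    bot.movel([x,y,zup],down(a),max_speed=120)
    bot.dwell(0.2)
    f1,s1=force(12); s=bot.get_state()
    w=f0[2]-f1[2]; print("dF",(f1-f0).round(2),"std",s1.round(2),"opening",s["opening"].round(3),"torque",s["wrist_torque"].round(3),"t",s["t"])
    return w
E
python3 - <<'E'
from h import *
m=imaging.camera_model("wrist"); print(rays(m,[[324,230]],73))
x,y,a=MODS["far"]
print(pick(x,y,a))
cv2.imwrite("pics/w2.png",imaging.capture("wrist"))
E
```

```text
[[652.19211495 -23.13609197]]Traceback (most recent call last):
  File "<stdin>", line 4, in <module>
  File "h.py", line 38, in pick
    s=bot.get_state(); print("closed",s["opening"].round(3),s["tcp_pos"].round(1))
                                      ^^^^^^^^^^^^^^^^^^
AttributeError: 'float' object has no attribute 'round'
```

```bash
sed -i 's/s\["opening"\].round(3)/round(float(s["opening"]),3)/g' h.py
python3 - <<'E'
from h import *
x,y,a=MODS["far"]
s=bot.get_state(); print(s["opening"],s["tcp_pos"].round(1),s["t"])
bot.movel([x,y,160],down(a),max_speed=120); bot.dwell(0.2)
f,sd=force(16); s=bot.get_state(); print(f,sd,s["opening"],s["wrist_torque"],s["t"])
cv2.imwrite("pics/w2.png",imaging.capture("wrist"))
E
```

```text
0.16594129328145274 [649.2 -25.2  48.8] 5.4833
[-0.21057794 -0.09846039 -3.36876659] [0.47500386 0.41968301 0.51168483] 0.1685079569240945 [-0.02695318 -0.02878349 -0.03022769] 7.3
```

View pics/w2.png

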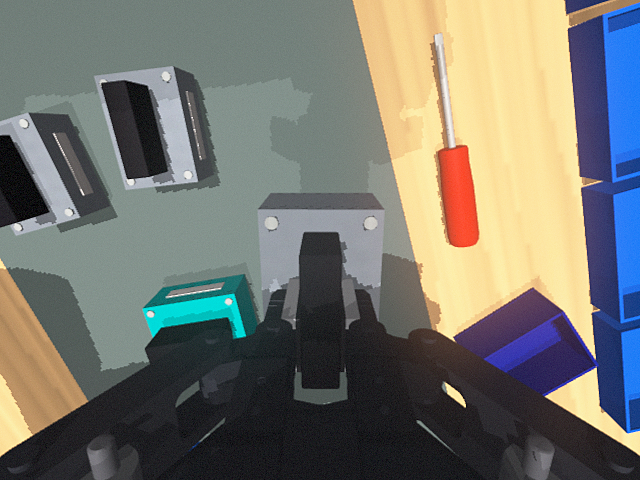

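The module hangs level and is held centrally. It weighs about 3.4 N, so it is unfilled and goes in the red tray's far slot.

```bash
cat >> h.py <<'E'
def place(X,Y,A):
    bot.movel([X,Y,160],down(A),max_speed=250)
    bot.movel([X,Y,66],down(A),max_speed=120)
    hit=bot.movel([X,Y,48],down(A),max_speed=25,threshold=4)
    s=bot.get_state(); z=s["tcp_pos"][2]; print("hit",hit,s["tcp_pos"].round(1),s["contact_force"].round(1),"t",s["t"])
    if not 50<z<56.5: print("odd height, not released"); return False
    bot.grip(0.5); bot.dwell(0.2)
    bot.movel([X,Y,160],down(A),max_speed=150)
    return True
E
python3 - <<'E'
from h import *
if place(*slot(RED,1)):
    cv2.imwrite("pics/w3.png",imaging.capture("wrist")); cv2.imwrite("pics/t3.png",imaging.capture("top"))
    print(bot.get_state()["t"])
E
```

```text
hit True [554.3 295.8  53.7] [-0.7 -0.4  4.6] t 10.3
11.85
```

View pics/w3.png

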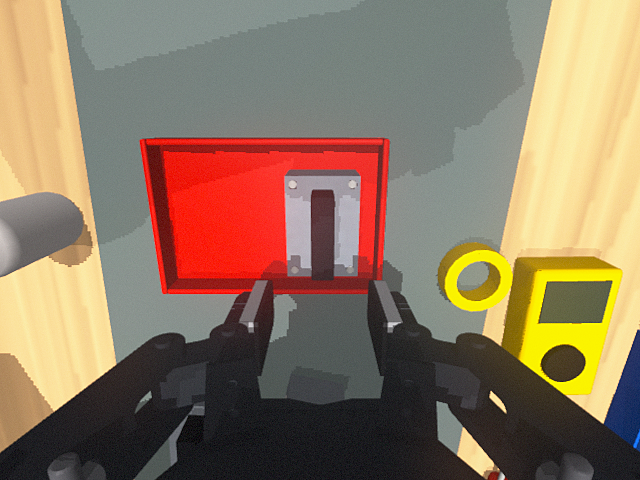

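The module sits upright in the red tray at about (322,225), clear of the walls. Now the middle module.

Run:
```python
from h import *
x,y,a=MODS["mid"]
bot.movel([x,y,160],down(a),max_speed=250); bot.dwell(0.2)
cv2.imwrite("pics/w4.png",imaging.capture("wrist"))
w=pick(x,y,a); print("W",w)
cv2.imwrite("pics/w5.png",imaging.capture("wrist"))
```

```text
closed 0.169 [548.8  78.3  48.8]
dF [ 0.01  0.24 -2.69] std [0.46 0.43 0.42] opening 0.166 torque [ 0.033  0.004 -0.006] t 16.6417
W 2.6852992150240254
```

View pics/w5.png

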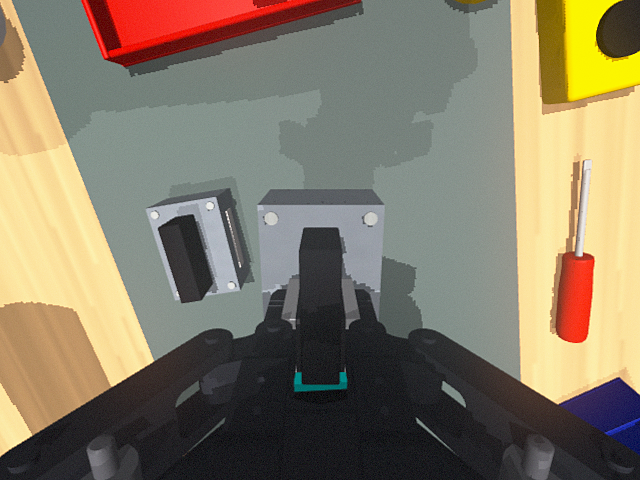

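It weighs about 2.7 N (noise about 0.2 N), clearly below 4.6 N, so it is unfilled too. I'll re-read the force, then place it in the red tray's near slot.

Run:
```python
from h import *
print(force(20))
if place(*slot(RED,-1)):
    print("empty",force(12))
    cv2.imwrite("pics/w6.png",imaging.capture("wrist"))
    x,y,a=MODS["near"]
    bot.movel([x,y,160],down(a),max_speed=250); bot.dwell(0.2)
    w=pick(x,y,a); print("W",w)
    cv2.imwrite("pics/w7.png",imaging.capture("wrist"))
```

```text
(array([-0.14797056,  0.10742781, -3.04042138]), array([0.47440567, 0.52251023, 0.50503965]))
hit True [464.4 291.8  53.8] [ 0.2 -0.3  5.1] t 19.8917
empty (array([-0.27870559,  0.12040864,  0.1317902 ]), array([0.69971725, 0.32848747, 0.42654016]))
closed 0.164 [444.2  75.7  48.7]
dF [ 0.55 -0.02 -6.22] std [0.31 0.56 0.34] opening 0.165 torque [-0.029 -0.005  0.011] t 26.5333
W 6.2208031484489705
```

```bash
python3 -c "
import cv2,numpy as np
a,b=cv2.imread('pics/w6.png'),cv2.imread('pics/w7.png')
cv2.imwrite('pics/w67.png',cv2.resize(np.hstack([a,b]),(800,300)))"
```

```text
(no output)
```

View pics/w67.png

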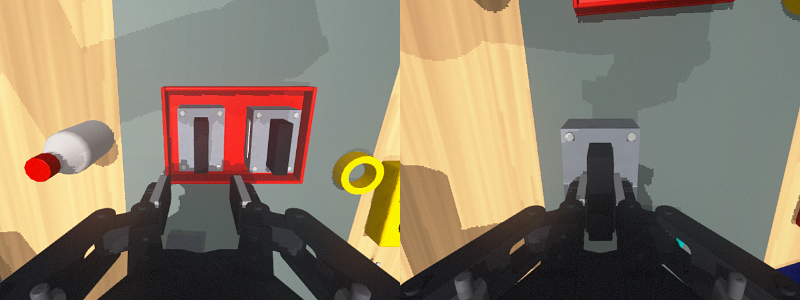

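Both modules in the red tray look upright in the left view, at (200,145) and (272,145). The third module, held in the right view, weighs 6.2 N, so it is full and goes in the blue tray.

```bash
python3 - <<'E'
from h import *
if place(*slot(BLUE,-1)):
    cv2.imwrite("pics/w8.png",imaging.capture("wrist"))
    bot.movel([400,-150,260],max_speed=250)
    cv2.imwrite("pics/t8.png",imaging.capture("top")); cv2.imwrite("pics/s8.png",imaging.capture("scene"))
    print(bot.get_state()["t"])
E
python3 -c "
import cv2,numpy as np
a,b,c=[cv2.imread('pics/%s8.png'%k) for k in 'tsw']
cv2.imwrite('pics/ts8.png',cv2.resize(np.vstack([np.hstack([a,b]),np.hstack([c,c*0])]),(800,600)))"
```

```text
hit True [ 471.9 -302.9   53.7] [0.2 0.7 4.6] t 29.7167
32.25
```

View pics/ts8.png

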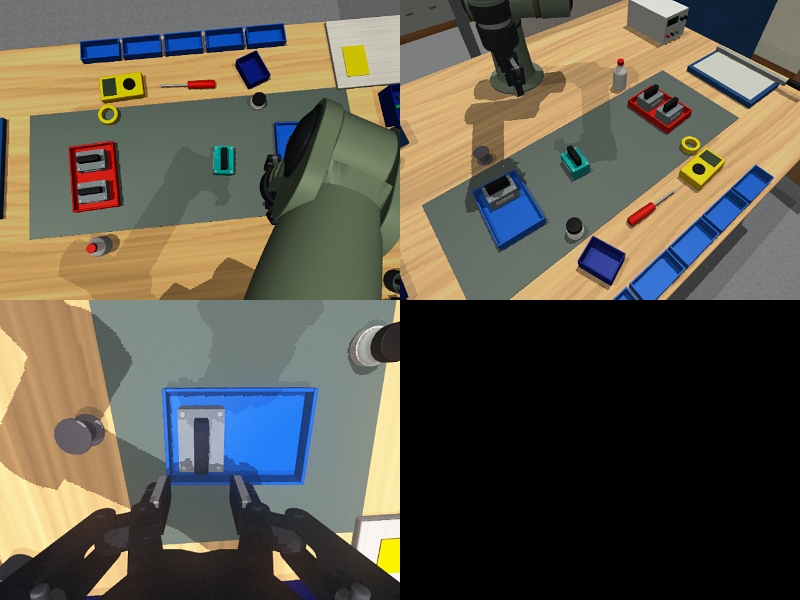

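All three modules are upright in their trays: two in red (top view, near (92,160) and (95,192)) and one in blue (wrist view, (201,440)). The bystanders and the turquoise look-alike haven't moved visibly, and the gripper is empty and clear.

Run:
```python
from h import *
bot.dwell(0.3); s=bot.get_state(); print(s["contact_force"].round(2),s["t"])
print(bot.sign_off())
```

```text
[-0.4  -0.83  0.35] 32.55
the job is handed in; nothing more can be done
None
```

All three modules are sorted and the job is handed in at about 32.6 s; sign-off reports no verdict. I weighed each one in the gripper, against a 4.6 N limit:

| Module on the mat | Weight | Result |
|---|---|---|
| Farthest from the robot | about 3.4 N | unfilled, red tray |
| Middle | 2.7 N, then 3.0 N on a second reading | unfilled, red tray |
| Nearest | 6.2 N | full, blue tray |

**Placing:** each module was lowered until it touched the tray floor, at the same height all three times (TCP 53.7–53.8 mm). The last pictures show all three upright inside the tray walls. The bystanders and the turquoise look-alike look unmoved, and the gripper is empty and clear.

**What was less certain:**
- **Middle module:** its first reading of 2.7 N is a little below the stated 2.9 N minimum. The force reading varied by about 0.5 N, and the repeat read 3.0 N.
- **Farthest module:** it had no reference reading right before the lift because a print error stopped that script. I used an earlier reading taken above the module.
- **Final positions:** I judged the final pictures by eye and did not measure the module or bystander positions again. In the last top view the arm hid most of the blue tray, so that module was checked in the scene and wrist pictures only.

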